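# Set the sliding magnifier over the round board

## Task

The bench magnifier rides on a notched rail and is locked by a spring-loaded release bar. Lift the bar, slide the carriage until the round circuit board lies wholly under the lens, and let go so that the bar drops fully into the nearest notch. Leave the round board lying where it is.

Things in the scene. Friction and masses are not known exactly. Their poses are not given: they have to be found in the camera images.
- handle (a point): Centre of the release bar's grip: a level aluminium bar 60 long (own x, across the rail), 16 wide (y), 18 high, over the black carriage; 106 mm above the bench when down. Below it two stems 8 wide and 25 mm of free air down to the carriage's flat top. Pinch from above, fingers closing along its y. Axes: x points to the lens, y along the rail, z up.
- lens (a point): Centre of the clear round lens, 82 mm across in a black ring (102 outside), level, 67 mm above the bench; fixed to the carriage, 120 mm from the grip along the grip's +x. Moves only along the rail (grip's y), 120 mm either way from the rail's middle; a notch every 20 mm. Slides freely (drag under 1.5 N) with the bar up; locked with it down. Boards lie 50 mm below.
- round_board: Round white circuit board, 44 mm across, 3 thick, low black chip in its middle, loose on the base's black mat 15 mm above the bench. Origin: centre of its underside. Lies 50 to 120 mm to one side of the lens along the rail, within 5 mm of the line the lens centre follows. Square (40 mm) and oblong (36 x 55 mm) white boards beside it are not wanted.
- release_bar (a joint): Height of the release bar in m: 0 = fully down in a notch (locked), 0.022 = upper stop. Above 0.011 its pin clears the notches; lift 15 to 18 mm and keep it so while sliding. Spring and weight pull it down with 5.5 N (down) to 6.5 N (up). Let go, it drops and rides down the sloped teeth, taking the carriage up to 10 mm along to the nearest notch.

How it is judged:
By the outcome, as a careful person would: the job done as asked, in the order asked, and still so for the second after the job is handed in, with the robot touching nothing.
It also fails if it takes over 37 s, if anything falls off the work surface, if the arm or the gripper's body presses on something with over 40 N, if the wrist force passes 120 N, or if a joint passes its speed limit or range.

## Robot

A 6-joint arm with a two-finger parallel gripper is mounted at the origin on the work surface. World frame = base frame: x ahead of the robot, y to its left, z up, the work surface at z = 0. Lengths are in mm, angles in rad, forces in N, time in s.
With the tool pointing down it reaches from about 400 to 925 mm from the base axis. Payload 12.5 kg.
Tool frame: the origin (TCP) lies on the centre line of the jaws, within the pads' length; the fingertips stand 11 mm ahead of it and the grasp point (between the pads) lies 8 mm behind it; z points along the fingers, y is the line along which they close (so a half turn about z gives the same grasp; the last joint's range is limited). The gripper opens to 95 mm and grips with 3 to 60 N. Pads are 20 mm wide; open, the fingers measure 119 mm over their backs; the gripper's body (75 mm by 180 mm) begins 59 mm behind the grasp point.
Start: joints at [-1.301, 0.491, 1.559, -0, 1.092, -0.106], TCP at [229.409, -581.392, 225.661] pointing down, gripper open.
Joint ranges: [-3.1, 3.1], [-0.84, 2.19], [0.05, 2.79], [-1.13, 4.28], [0.06, 2.93], [-2.69, 2.69]. Speed limits (rad/s): [2.22, 2.22, 2.79, 3.14, 3.14, 3.14].

## Interface

Orientations are given as a rotation vector (axis times angle).
In Python, from cell import r gives the robot as it stands.
- The arm moves only by the tool pendant, called by a JSON object that holds its "fn" and its "kwargs". Schema: {"type":"object","properties":{"offsets":{"type":"array","items":{"type":"array","items":{"type":"number"},"minItems":5,"maxItems":5},"minItems":1,"maxItems":8},"force":{"type":"number"},"only":{"type":"string"},"quiet":{"type":"boolean"},"lines":{"type":"string"}},"required":["offsets"],"additionalProperties":false}. offsets is a list of rows, 1 to 8 of them, each of 5 numbers: dx, dy, dz in a scale on which 1.0 is 1000 mm, then a turn about the tool's z in normalised numbers (1 is 45 degrees), then the finger opening in mm; each row is the pose to reach, as a shift and turn from the pose commanded when the call began, along the tool's axes at that moment; what a row does not reach only later rows make up. A row lasts 1/12 s, in which the tool goes at most 41.7 mm and 0.125 rad, less where a joint would pass 70% of its speed; a pose out of reach is approached as far as the arm can. The fingers move at their own pace and stop on an object; force is the grip in N (left out, the last holds). Time passes only in rows, so rows that do not move let the fingers close. The tool returns the time, the measured TCP pose, the force, the opening and the grip force at its end. only (a regular expression) keeps the lines of the reply that match it, lines (a string "A,B") keeps lines A to B, and quiet returns only ok. Shift and turn numbers lie between -1 and 1, and a call with a number outside is refused. Input that does not fit is refused with a message, and nothing moves.
- r.observe(): the state, without advancing time (a new reading comes with each control period).
- r.read_camera(name): name is "side" or "top"; returns the picture (480x640x3 uint8, red, green, blue); there is no depth.
- r.camera_info(name): a dict with "intrinsics" (3x3 intrinsics, pixels), "R" (3x3) and "t" (3): a world point X has camera coordinates R X + t. Camera axes: x right, y down, z forward; pixel columns grow to the right and rows downward; lengths in mm; the calibration is good to about 2 mm. A picture is of the moment at which its call begins. camera_info takes no time and is no camera call.
- r.close_job(): hands the job in; it is judged then, once.
The state is a dict: "time_s": time; "qpos": joint angles; "joint_vel": joint speeds; "effort": joint torques, N m; "eef_pos": TCP position; "tcp_rot": TCP orientation; "ft_force": force on the tool from outside, world axes, zero at the start; "torque": the same for the moment, N m; "grip_width": finger opening in mm; "grip_force": force on a finger pad.
Only numpy, scipy, OpenCV 4.12 (cv2) and the standard library are available. Lean on these libraries where they do the work, as an engineer would, in place of code of your own. Each camera call takes 0.05 s, during which the arm holds its last target. There are 200 camera calls.

## Working session

There is one attempt and no reset: what is moved stays moved. The work goes in short steps, Python scripts to look and compute and a tool call to move; the robot and the scene stay as the last step left them, time stands still between calls to the robot, and variables do not carry over. Pictures are saved under pics/ and viewed, at most 10 in all, crops included, and the job is handed in when it is done.

```bash
ls; mkdir -p pics
```

Run:
```python
from cell import r
import cv2
for n in("top","side"):
    cv2.imwrite(f"pics/{n}0.png",r.read_camera(n)[:,:,::-1])
    print(r.camera_info(n))
o=r.observe();print(o['eef_pos'],o['tcp_rot'],o['time_s'],o['grip_width'])
```

```text
cell.py
pics
{'intrinsics': array([[463.25607246,   0.        , 314.79551143],
       [  0.        , 463.25607246, 246.52132884],
       [  0.        ,   0.        ,   1.        ]]), 'R': array([[ 0.01814211, -0.99951351, -0.02536937],
       [-0.99797479, -0.01655527, -0.06141859],
       [ 0.06096872,  0.02643226, -0.99778963]]), 't': array([-14.73985617, 582.39042741, 697.12728166])}
{'intrinsics': array([[481.49380566,   0.        , 317.78862544],
       [  0.        , 481.49380566, 240.90101895],
       [  0.        ,   0.        ,   1.        ]]), 'R': array([[-0.98545441, -0.16991822,  0.00271945],
       [-0.10740891,  0.61036625, -0.78480339],
       [ 0.13169254, -0.77368006, -0.61973885]]), 't': array([590.30183486, 155.08918326, 623.00669761])}
[ 229.3650298  -581.16251414  225.11510991] [-3.08528883e+00 -5.86608334e-01  1.18959919e-04] 0.1 95.38010702846034
```

View pics/top0.png

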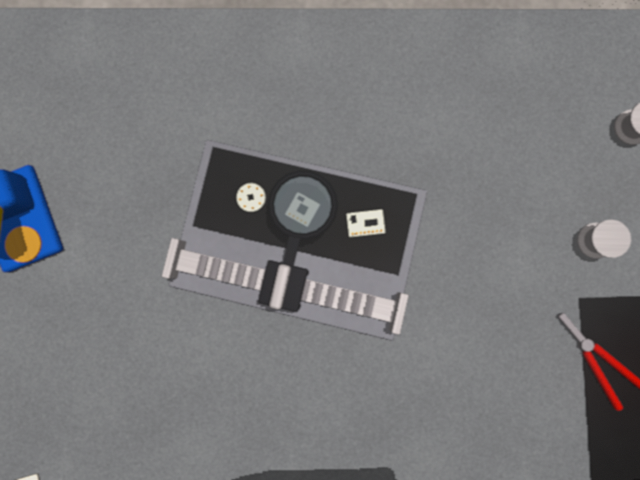

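View pics/side0.png

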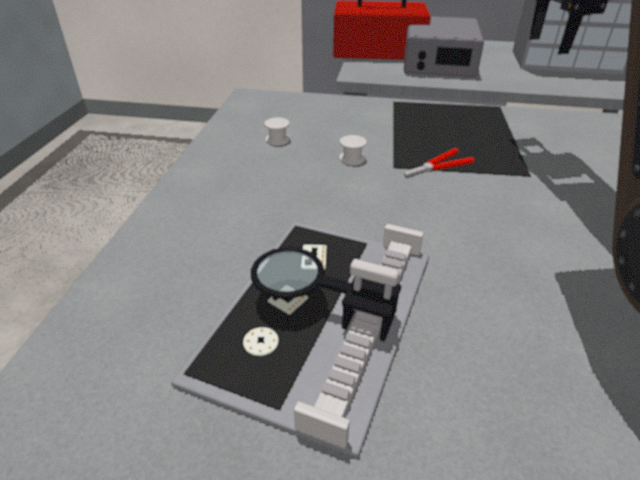

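The top view shows the round board at about (251,197), the lens at (302,206) and the grip at (282,286). In the side view the board is at about (261,341) and the grip at (374,274).

Create h.py:
```python
import numpy as np,cv2
from cell import r
from scipy.spatial.transform import Rotation as Ro
def ray(n,uv):
    c=r.camera_info(n);R,t=c['R'],c['t']
    return -R.T@t, R.T@np.linalg.solve(c['intrinsics'],[*uv,1])
def plane(n,uv,z):
    o,d=ray(n,uv);return o+d*(z-o[2])/d[2]
def tri(a,b):
    (o,d),(p,e)=ray("top",a),ray("side",b)
    s=np.linalg.lstsq(np.c_[d,-e],p-o,rcond=None)[0]
    A,B=o+d*s[0],p+e*s[1];return (A+B)/2,np.linalg.norm(A-B)
def blob(im,uv,box,lo=150,k=0):
    u,v=uv;w,h=box;m=np.zeros(im.shape[:2],np.uint8)
    m[v-h:v+h,u-w:u+w]=(im.min(2)>lo)[v-h:v+h,u-w:u+w]
    c=cv2.findContours(m,cv2.RETR_EXTERNAL,cv2.CHAIN_APPROX_NONE)[0]
    c=max(c,key=cv2.contourArea);return cv2.minAreaRect(c),cv2.contourArea(c),cv2.boundingRect(c)
```

Run:
```python
from h import *
np.set_printoptions(precision=1,suppress=True)
T=cv2.imread("pics/top0.png");S=cv2.imread("pics/side0.png")
bt=blob(T,(251,197),(20,20));bs=blob(S,(261,341),(25,22));ht=blob(T,(282,286),(14,28));hs=blob(S,(374,274),(28,20))
for n,b in dict(bt=bt,bs=bs,ht=ht,hs=hs).items():print(n,b)
print("board",plane("top",bt[0][0],18),plane("side",bs[0][0],18),tri(bt[0][0],bs[0][0]))
P=cv2.boxPoints(ht[0]);print("grip",plane("top",ht[0][0],115),[plane("top",p,115) for p in P],tri(ht[0][0],hs[0][0]))
# lens: dark ring
m=(T.max(2)<45).astype(np.uint8)
# lens glass: greyish pixels
g=np.zeros(T.shape[:2],np.uint8);g[170:245,265:340]=(T.max(2)>70)[170:245,265:340]
c=max(cv2.findContours(g,0,1)[0],key=cv2.contourArea);e=cv2.minEnclosingCircle(c);print(e,plane("top",e[0],67))
L=plane("top",blob(T,(171,259),(12,25))[0][0],60);
for q in [(171,259),(400,313)]: print(blob(T,q,(12,25)))
o=r.observe();R=Ro.from_rotvec(o['tcp_rot']).as_matrix();print(R)
```

```text
bt (((250.5, 196.5), (27.0, 27.0), 0.0), 575.0, (237, 183, 28, 28))
bs (((260.0, 341.0), (26.0, 34.0), 90.0), 711.5, (243, 328, 35, 27))
ht (((279.4917907714844, 286.4098205566406), (9.8486909866333, 43.17391586303711), 13.240520477294922), 368.5, (271, 265, 18, 44))
hs (((376.85406494140625, 262.7769775390625), (49.43954086303711, 21.080820083618164), 14.534454345703125), 675.5, (351, 254, 51, 24))
board [659.  97.  18.] [658.2  97.2  18. ] (array([658.7,  97. ,  17.8]), np.float64(0.6983118227872267))
grip [522.8  38.7 115. ] [array([496.3,  51.1, 115. ]), array([552.2,  39.2, 115. ]), array([549.4,  26.3, 115. ]), array([493.5,  38.3, 115. ])] (array([521.4,  38. , 122. ]), np.float64(3.1482395389954654))
((302.3730163574219, 204.56349182128906), 28.643712997436523) [640.   13.1  67. ]
(((169.6654815673828, 257.78228759765625), (7.740939140319824, 40.05094909667969), 14.620874404907227), 261.5, (162, 238, 16, 40))
(((400.0560302734375, 313.3536682128906), (8.155655860900879, 40.99990463256836), 12.804265975952148), 284.0, (392, 293, 17, 41))
[[ 0.9  0.4 -0. ]
 [ 0.4 -0.9  0. ]
 [ 0.  -0.  -1. ]]
```

Add to h.py:
```python
A=-12.15*np.pi/180  # grip x heading
G=np.array([522.7,38.6,98.]) # TCP target at the grip
def delta(P,a=A):
    o=r.observe();R=Ro.from_rotvec(o['tcp_rot']).as_matrix()
    d=R.T@(np.array(P)-o['eef_pos']); X=np.array([np.cos(a),np.sin(a),0]); q=R.T@X
    return d.round(1),np.arctan2(q[1],q[0]).round(3),o['eef_pos'].round(1),o['time_s'],o['ft_force'].round(1),o['grip_width'].round(1)
```

```bash
python3 -c "
from h import *
print(delta(G+[0,0,100]))"
```

```text
Traceback (most recent call last):
  File "h.py", line 23, in delta
    return d.round(1),np.arctan2(q[1],q[0]).round(3),o['eef_pos'].round(1),o['time_s'],o['ft_force'].round(1),o['grip_width'].round(1)
                                                                                                              ^^^^^^^^^^^^^^^^^^^^^
AttributeError: 'float' object has no attribute 'round'
```

```bash
sed -i "s/,o\['grip_width'\].round(1)/,o['grip_width']/" h.py
python3 -c "
from h import *
print(delta(G+[0,0,100]))"
```

```text
(array([ 500.3, -468.8,   27.7]), np.float64(0.588), array([ 229.4, -581.2,  225.1]), 0.1, array([ 0.5, -0.3, -0.3]), 95.38010702846034)
```

Units first: shifts go in shares of 1000 mm and turns go in shares of 45 degrees. So 240 mm is 0.24, -225 mm is -0.225, 0.3 rad is 0.382.

{"fn": "pendant", "kwargs": {"offsets": [[0.03,-0.028,0,0.0382,80],[0.06,-0.056,0,0.0891,80],[0.09,-0.084,0,0.1401,80],[0.12,-0.112,0,0.191,80],[0.15,-0.14,0,0.2419,80],[0.18,-0.168,0,0.2928,80],[0.21,-0.196,0,0.3438,80],[0.24,-0.225,0,0.382,80]]}}

```text
time_s: 0.77
eef_pos: [370.4, -282.2, 225.6]
tcp_rot: [-3.139, -0.115, 0.0]
ft_force: [1.5, 0.1, 0.2]
grip_width: 79.9
grip_force: 0.0
```

```bash
python3 -c "
from h import *
print(delta(G+[0,0,100]))"
```

```text
(array([ 175.4, -308.8,   27.6]), np.float64(0.285), array([ 370.4, -282.2,  225.6]), 0.7667, array([1.5, 0.1, 0.2]), 79.86790320622883)
```

Scaled: -265 mm is -0.265, -245 mm is -0.245, 0.28 rad is 0.3565.

{"fn": "pendant", "kwargs": {"offsets": [[0.02,-0.035,0,0.0509,60],[0.04,-0.07,0,0.1019,60],[0.06,-0.105,0,0.1528,60],[0.08,-0.14,0,0.2037,60],[0.1,-0.175,0,0.2546,60],[0.12,-0.21,0,0.3056,60],[0.14,-0.245,0.005,0.3565,60],[0.15,-0.265,0.01,0.3565,60]]}}

```text
time_s: 1.43
eef_pos: [500.7, -5.3, 215.6]
tcp_rot: [-3.125, 0.322, -0.001]
ft_force: [-0.5, -1.0, 1.7]
grip_width: 59.8
grip_force: 0.0
```

{"fn": "pendant", "kwargs": {"offsets": [[0,0,0,0,60],[0,0,0,0,60],[0,0,0,0,60]]}}

```text
time_s: 1.68
eef_pos: [499.3, -8.8, 215.5]
tcp_rot: [3.125, -0.32, -0.001]
ft_force: [0.0, -0.1, 0.8]
grip_width: 59.7
grip_force: 0.0
```

Run:
```python
from h import *
print(delta(G+[0,0,100]))
cv2.imwrite("pics/top1.png",r.read_camera("top")[:,:,::-1])
```

```text
(array([ 13.4, -51.2,  17.5]), np.float64(0.008), array([499.3,  -8.8, 215.5]), 1.6833, array([ 0. , -0.1,  0.8]), 59.68528373364302)
```

Scaled: 65 mm is 0.065, 55 mm is 0.055, 0.008 rad is 0.0102.

{"fn": "pendant", "kwargs": {"offsets": [[0.007,-0.026,0.01,0.0102,60],[0.0134,-0.0512,0.02,0.0102,60],[0.0134,-0.0512,0.04,0.0102,60],[0.0134,-0.0512,0.055,0.0102,60],[0.0134,-0.0512,0.065,0.0102,60],[0.0134,-0.0512,0.065,0.0102,60],[0.0134,-0.0512,0.065,0.0102,60]]}}

```text
time_s: 2.32
eef_pos: [523.0, 38.1, 150.8]
tcp_rot: [3.124, -0.335, -0.0]
ft_force: [0.5, -0.4, -0.7]
grip_width: 59.9
grip_force: 0.0
```

Run:
```python
from h import *
print(delta(G))
cv2.imwrite("pics/side1.png",r.read_camera("side")[:,:,::-1])
```

```text
(array([-0.4, -0.5, 52.8]), np.float64(-0.001), array([523. ,  38.1, 150.8]), 2.3167, array([ 0.5, -0.4, -0.7]), 59.94248694701128)
```

View pics/side1.png

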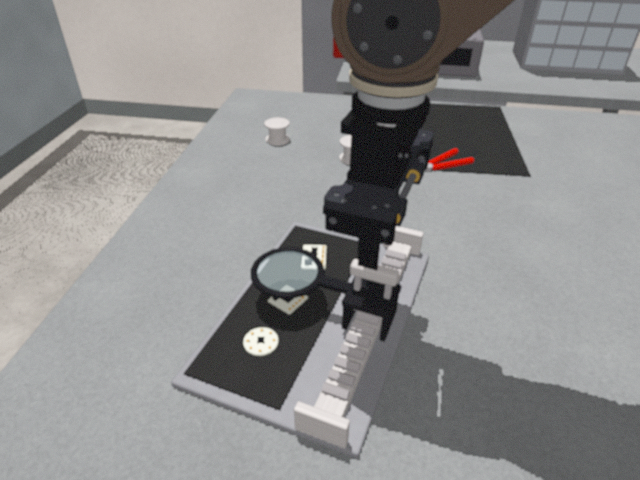

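The fingers straddle the grip, which is at about (374,274), and nothing else is near. I'll descend and close.

Scaled: 53 mm is 0.053, 50 mm is 0.05.

{"fn": "pendant", "kwargs": {"offsets": [[-0.0004,-0.0005,0.025,0,60],[-0.0004,-0.0005,0.04,0,60],[-0.0004,-0.0005,0.05,0,60],[-0.0004,-0.0005,0.053,0,60],[-0.0004,-0.0005,0.053,0,60],[-0.0004,-0.0005,0.053,0,60]], "force": 30}}

```text
time_s: 2.87
eef_pos: [523.2, 39.4, 98.4]
tcp_rot: [3.124, -0.333, 0.002]
ft_force: [0.1, 0.1, -0.5]
grip_width: 60.0
grip_force: 0.0
```

{"fn": "pendant", "kwargs": {"offsets": [[0,0,0,0,30],[0,0,0,0,20],[0,0,0,0,10],[0,0,0,0,10],[0,0,0,0,10],[0,0,0,0,10],[0,0,0,0,10]], "force": 30}}

```text
time_s: 3.45
eef_pos: [522.8, 39.5, 97.6]
tcp_rot: [3.124, -0.333, 0.0]
ft_force: [-1.6, -0.2, 0.1]
grip_width: 19.0
grip_force: 0.0
```

```bash
python3 - <<'E'
from h import *
print(delta(G))
E
```

```text
(array([ 0.1,  0.9, -0.4]), np.float64(-0.0), array([522.8,  39.5,  97.6]), 3.45, array([-1.6, -0.2,  0.1]), 18.986750215497494)
```

{"fn": "pendant", "kwargs": {"offsets": [[0,0,0,0,10],[0,0,0,0,10],[0,0,0,0,10],[0,0,0,0,10],[0,0,0,0,10]], "force": 30}}

```text
time_s: 3.87
eef_pos: [522.8, 39.5, 97.6]
tcp_rot: [3.124, -0.333, -0.0]
ft_force: [-0.3, -0.5, 1.7]
grip_width: 15.6
grip_force: 30.0
```

{"fn": "pendant", "kwargs": {"offsets": [[0,0,-0.004,0,10],[0,0,-0.008,0,10],[0,0,-0.012,0,10],[0,0,-0.0165,0,10],[0,0,-0.0165,0,10],[0,0,-0.0165,0,10]]}}

```text
time_s: 4.37
eef_pos: [522.7, 39.5, 114.3]
tcp_rot: [3.124, -0.333, 0.0]
ft_force: [1.3, -1.0, -7.1]
grip_width: 15.7
grip_force: 30.0
```

Run:
```python
from h import *
print(delta(G))
cv2.imwrite("pics/side2.png",r.read_camera("side")[150:450,150:550,::-1])
```

```text
(array([ 0.2,  0.9, 16.3]), np.float64(-0.0), array([522.7,  39.5, 114.3]), 4.3667, array([ 1.3, -1. , -7.1]), 15.721378834478331)
```

View pics/side2.png

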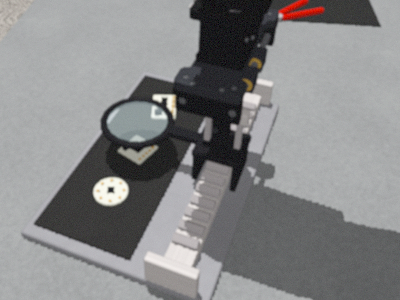

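The bar is up 16.7 mm with about 7 N of pull, and the carriage is gripped. I'll slide it about 81 mm along the rail's +y, which is tool −y.

Scaled: -50 mm is -0.05, -44 mm is -0.044.

{"fn": "pendant", "kwargs": {"offsets": [[0,-0.006,0,0,10],[0,-0.016,0,0,10],[0,-0.026,0,0,10],[0,-0.036,0,0,10],[0,-0.044,0,0,10],[0,-0.05,0,0,10],[0,-0.05,0,0,10]]}}

```text
time_s: 5.0
eef_pos: [533.8, 89.8, 114.1]
tcp_rot: [-3.124, 0.331, -0.001]
ft_force: [3.5, -0.3, -6.3]
grip_width: 16.2
grip_force: 30.0
```

{"fn": "pendant", "kwargs": {"offsets": [[0,-0.008,0,0,10],[0,-0.016,0,0,10],[0,-0.024,0,0,10],[0,-0.029,0,0,10],[0,-0.031,0,0,10],[0,-0.031,0,0,10],[0,-0.031,0,0,10]]}}

```text
time_s: 5.58
eef_pos: [540.2, 119.2, 114.2]
tcp_rot: [-3.124, 0.332, -0.001]
ft_force: [5.2, -0.8, -6.5]
grip_width: 16.0
grip_force: 30.0
```

Run:
```python
from h import *
print(delta(G))
for n in("top","side"):cv2.imwrite(f"pics/{n}3.png",r.read_camera(n)[:,:,::-1])
```

```text
(array([-0.2, 82.5, 16.2]), np.float64(0.0), array([540.2, 119.2, 114.2]), 5.5833, array([ 5.2, -0.8, -6.5]), 15.977904649476956)
```

View pics/side3.png

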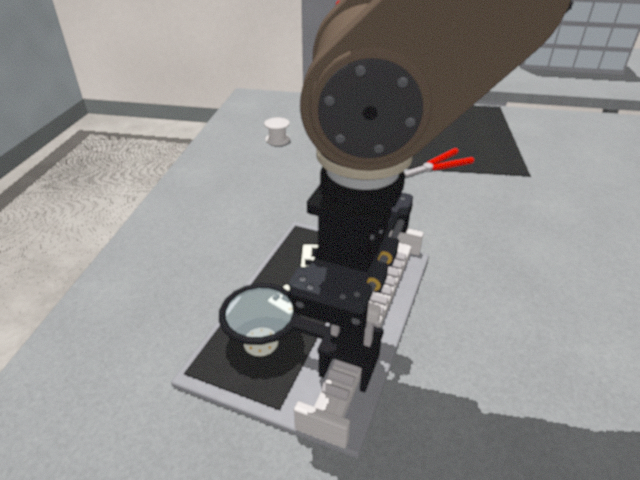

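The lens now sits over the round board at about (260,340), and the carriage has travelled 81.6 mm. I'll open the fingers so the bar drops.

{"fn": "pendant", "kwargs": {"offsets": [[0,0,0,0,50],[0,0,0,0,50],[0,0,0,0,50],[0,0,0,0,50],[0,0,0,0,50],[0,0,0,0,50],[0,0,0,0,50],[0,0,0,0,50]]}}

```text
time_s: 6.35
eef_pos: [539.8, 118.7, 114.1]
tcp_rot: [3.124, -0.333, -0.0]
ft_force: [-0.9, -0.1, 0.0]
grip_width: 49.7
grip_force: 0.0
```

{"fn": "pendant", "kwargs": {"offsets": [[0,0,-0.02,0,50],[0,0,-0.05,0,50],[0,0,-0.09,0,50],[0,0,-0.12,0,50],[0,0,-0.12,0,50],[0,0,-0.12,0,50]]}}

```text
time_s: 6.85
eef_pos: [540.2, 118.8, 235.5]
tcp_rot: [-3.123, 0.333, -0.005]
ft_force: [0.0, -0.4, -0.1]
grip_width: 49.9
grip_force: 0.0
```

{"fn": "pendant", "kwargs": {"offsets": [[0,0.04,-0.01,0,50],[0,0.08,-0.02,0,50],[0,0.12,-0.03,0,50],[0,0.16,-0.03,0,50],[0,0.2,-0.03,0,50],[0,0.2,-0.03,0,50],[0,0.2,-0.03,0,50]]}}

```text
time_s: 7.43
eef_pos: [496.9, -78.4, 262.8]
tcp_rot: [-3.123, 0.339, 0.003]
ft_force: [0.1, -0.4, -0.1]
grip_width: 49.9
grip_force: 0.0
```

Run:
```python
from h import *
for n in("top","side"):cv2.imwrite(f"pics/{n}4.png",r.read_camera(n)[:,:,::-1])
```

```text
(no output)
```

View pics/top4.png

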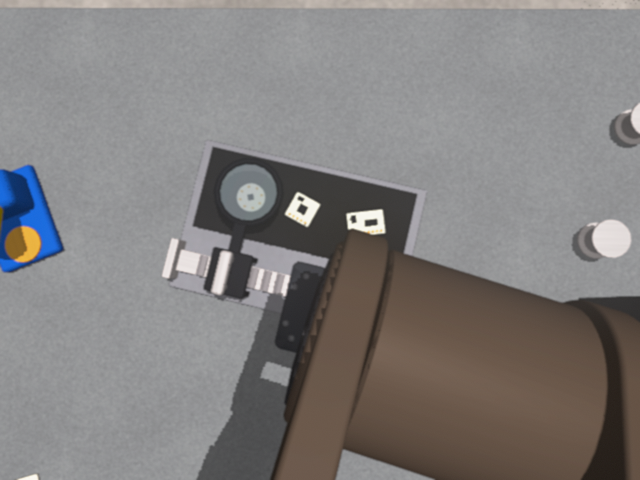

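View pics/side4.png

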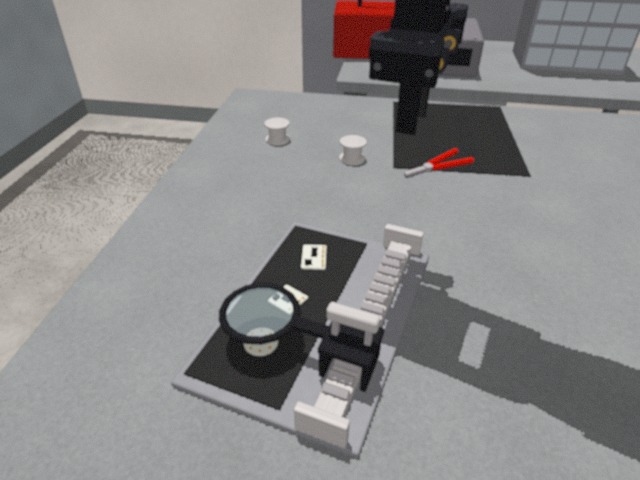

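The lens in the top view is now at about (249,192), with the board inside it at (250,197). The bar appears to be down. I'll check this with numbers.

Run:
```python
from h import *
np.set_printoptions(precision=1,suppress=True)
T=cv2.imread("pics/top4.png");S=cv2.imread("pics/side4.png")
g=np.zeros(T.shape[:2],np.uint8);g[158:230,213:285]=(T.max(2)>70)[158:230,213:285]
c=max(cv2.findContours(g,0,1)[0],key=cv2.contourArea);e=cv2.minEnclosingCircle(c);L=plane("top",e[0],67);print(e,L)
u=np.array([-np.sin(A),np.cos(A)]);
print("lens travel",u@(L[:2]-[640,13.1]),"board-lens",u@([658.8,97]-L[:2]),np.linalg.norm([658.8,97]-L[:2]))
ht=blob(T,(222,273),(13,28));hs=blob(S,(354,317),(30,16))
print(ht,hs,tri(ht[0][0],hs[0][0]))
print("grip top pt",plane("top",ht[0][0],115),"side at z115",plane("side",hs[0][0],115))
S0=cv2.imread("pics/side0.png")
h0=blob(S0,(374,270),(28,20));print("before side at 115",h0,plane("side",h0[0][0],115))
b=blob(T,(250,197),(17,17),120);print("board px",b[0])
```

```text
((247.83729553222656, 191.4662628173828), 29.01011848449707) [658.   92.8  67. ]
lens travel 81.70669224718738 board-lens 4.270811615919107 4.273023284357583
(((221.0166473388672, 272.2640075683594), (11.12411117553711, 43.67963790893555), 13.495734214782715), 431.0, (212, 251, 20, 44)) (((355.5511474609375, 308.1816101074219), (54.91999816894531, 22.520000457763672), 16.260204315185547), 844.0, (327, 301, 57, 25)) (array([538.6, 116.1, 120.1]), np.float64(2.9174789403315073))
grip top pt [540.1 117.4 115. ] side at z115 [537.5 111.2 115. ]
before side at 115 (((376.0, 263.5), (27.0, 50.0), 90.0), 840.5, (351, 250, 51, 28)) [520.8  31.3 115. ]
board px ((250.0, 197.0), (30.0, 30.0), 90.0)
```

Run:
```python
from h import *
N=r.read_camera("side")[:,:,::-1].copy();cv2.imwrite("pics/side5.png",N)
S0=cv2.imread("pics/side0.png")
a=cv2.resize(S0[245:345,325:415],None,fx=4,fy=4,interpolation=2);b=cv2.resize(N[292:392,305:395],None,fx=4,fy=4,interpolation=2)
cv2.imwrite("pics/cmp.png",np.hstack([a,b]))
```

```text
(no output)
```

View pics/cmp.png

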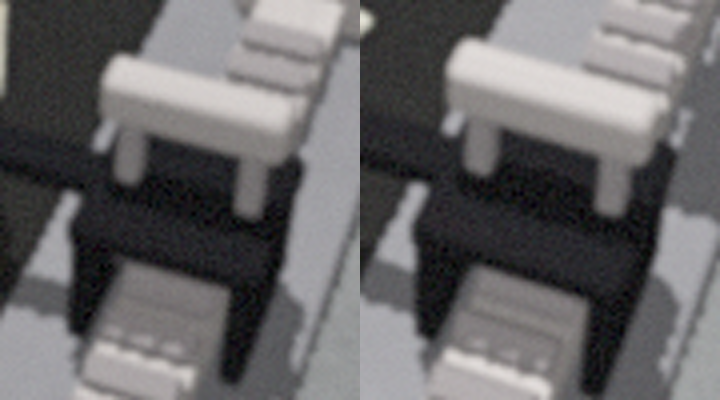

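The images suggest the bar is down: the stem gap matches the starting picture. The travel reads 81.6 mm rather than 80, so I'll probe the bar's height lightly with closed fingertips. Contact should come at TCP z ≈ 126 if it is fully seated.

Scaled: -199 mm is -0.199, -190 mm is -0.19.

{"fn": "pendant", "kwargs": {"offsets": [[0,-0.04,0,0,0],[0,-0.08,0,0,0],[0,-0.12,0,0,0],[0,-0.16,0,0,0],[0,-0.19,0,0,0],[0,-0.199,0.01,0,0],[0,-0.199,0.03,0,0],[0,-0.199,0.03,0,0]]}}

```text
time_s: 8.25
eef_pos: [537.9, 119.3, 230.6]
tcp_rot: [3.123, -0.327, -0.008]
ft_force: [0.2, -0.4, -0.8]
grip_width: 3.1
grip_force: 0.0
```

```bash
python3 -c "
from h import *
print(delta([539.6,117.7,130]))"
```

```text
(array([  2.5,   1. , 100.6]), np.float64(0.003), array([537.9, 119.3, 230.6]), 8.25, array([ 0.2, -0.4, -0.8]), 3.120222098726581)
```

Scaled: 99 mm is 0.099, 95 mm is 0.095.

{"fn": "pendant", "kwargs": {"offsets": [[0.002,0.001,0.035,0,0],[0.002,0.001,0.065,0,0],[0.002,0.001,0.085,0,0],[0.002,0.001,0.095,0,0],[0.002,0.001,0.099,0,0],[0.002,0.001,0.099,0,0],[0.002,0.001,0.099,0,0],[0.002,0.001,0.099,0,0]]}}

```text
time_s: 8.92
eef_pos: [541.9, 116.4, 136.4]
tcp_rot: [-3.124, 0.333, -0.003]
ft_force: [-0.6, 0.6, 0.4]
grip_width: 0.4
grip_force: 0.0
```

{"fn": "pendant", "kwargs": {"offsets": [[0,0,0.001,0,0],[0,0,0.002,0,0],[0,0,0.002,0,0],[0,0,0.002,0,0]]}}

```text
time_s: 9.25
eef_pos: [541.4, 116.3, 133.3]
tcp_rot: [3.124, -0.333, 0.0]
ft_force: [-0.3, 0.7, 0.0]
grip_width: 0.4
grip_force: 0.0
```

{"fn": "pendant", "kwargs": {"offsets": [[0,0,0.001,0,0],[0,0,0.001,0,0],[0,0,0.001,0,0]]}}

```text
time_s: 9.5
eef_pos: [541.3, 116.3, 132.0]
tcp_rot: [3.124, -0.333, -0.0]
ft_force: [0.2, 0.0, -0.1]
grip_width: 0.1
grip_force: 0.0
```

Scaled: 3 mm is 0.003, 2 mm is 0.002.

{"fn": "pendant", "kwargs": {"offsets": [[0,0,0.002,0,0],[0,0,0.003,0,0],[0,0,0.003,0,0],[0,0,0.003,0,0]]}}

```text
time_s: 9.83
eef_pos: [541.3, 116.3, 129.0]
tcp_rot: [3.124, -0.333, -0.0]
ft_force: [-1.2, 0.1, 0.1]
grip_width: 0.2
grip_force: 0.0
```

{"fn": "pendant", "kwargs": {"offsets": [[0,0,0.001,0,0],[0,0,0.001,0,0],[0,0,0.001,0,0]]}}

```text
time_s: 10.08
eef_pos: [541.4, 116.3, 128.1]
tcp_rot: [3.124, -0.333, -0.0]
ft_force: [-0.1, -0.7, -0.3]
grip_width: 0.4
grip_force: 0.0
```

{"fn": "pendant", "kwargs": {"offsets": [[0,0,0.001,0,0],[0,0,0.001,0,0],[0,0,0.001,0,0]]}}

```text
time_s: 10.33
eef_pos: [541.4, 116.3, 127.1]
tcp_rot: [3.124, -0.333, -0.0]
ft_force: [0.9, 0.9, -0.4]
grip_width: 0.5
grip_force: 0.0
```

Scaled: 0.5 mm is 0.0005.

{"fn": "pendant", "kwargs": {"offsets": [[0,0,0.0005,0,0],[0,0,0.0005,0,0],[0,0,0.0005,0,0]]}}

```text
time_s: 10.58
eef_pos: [541.3, 116.3, 126.6]
tcp_rot: [3.124, -0.333, -0.0]
ft_force: [0.2, 0.6, -0.1]
grip_width: 0.4
grip_force: 0.0
```

{"fn": "pendant", "kwargs": {"offsets": [[0,0,0.0005,0,0],[0,0,0.0005,0,0],[0,0,0.0005,0,0]]}}

```text
time_s: 10.83
eef_pos: [541.4, 116.3, 126.3]
tcp_rot: [3.124, -0.333, 0.0]
ft_force: [-0.1, -0.7, 2.8]
grip_width: 0.8
grip_force: 1.4
```

{"fn": "pendant", "kwargs": {"offsets": [[0,0,0.0005,0,0],[0,0,0.0005,0,0],[0,0,0.0005,0,0]]}}

```text
time_s: 11.08
eef_pos: [541.5, 116.4, 126.2]
tcp_rot: [-3.124, 0.333, -0.001]
ft_force: [-2.2, 0.1, 8.7]
grip_width: 0.1
grip_force: 4.1
```

Contact came at 126.3, so the bar top is at 115 mm and the bar is fully down. I'll retract, check the board once more, and hand in.

Scaled: -130 mm is -0.13, -120 mm is -0.12.

{"fn": "pendant", "kwargs": {"offsets": [[0,0,-0.015,0,0],[0,0,-0.045,0,0],[0,0,-0.085,0,0],[0,0,-0.12,0,0],[0,0,-0.12,0,0],[0,0.04,-0.13,0,0],[0,0.08,-0.13,0,0],[0,0.12,-0.13,0,0]]}}

```text
time_s: 11.75
eef_pos: [515.6, -1.8, 255.8]
tcp_rot: [3.124, -0.33, 0.002]
ft_force: [1.3, 0.1, -0.5]
grip_width: 0.5
grip_force: 0.0
```

{"fn": "pendant", "kwargs": {"offsets": [[0,0.04,0,0,0],[0,0.08,0,0,0],[0,0.08,0,0,0],[0,0.08,0,0,0],[0,0.08,0,0,0]]}}

```text
time_s: 12.17
eef_pos: [499.2, -79.1, 255.4]
tcp_rot: [-3.124, 0.334, 0.0]
ft_force: [-0.8, 0.2, -0.1]
grip_width: 0.4
grip_force: 0.0
```

Run:
```python
from h import *
T=r.read_camera("top")[:,:,::-1]
g=np.zeros(T.shape[:2],np.uint8);g[158:230,213:285]=(T.max(2)>70)[158:230,213:285]
e=cv2.minEnclosingCircle(max(cv2.findContours(g,0,1)[0],key=cv2.contourArea));L=plane("top",e[0],67)
S=r.read_camera("side")[:,:,::-1];h=blob(S,(354,317),(30,16))
print(L,np.linalg.norm(L[:2]-[658.8,97]),h[0][0])
print(r.close_job())
```

```text
[657.6464316   92.50247936  67.        ] 4.643103701883699 (355.12091064453125, 308.0834655761719)
the job is handed in; nothing more can be done
None
```

The job is handed in at about 12 s: the lens sits about 5 mm off the round board's centre, so the board is wholly under it and was not touched; a light fingertip probe found the release bar fully down, and the arm is clear of everything.

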